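# Fit the snap-button crank to the bench slab roller

## Task

Put the crank back on the slab roller: press its red snap button flush and start the square spigot into the drive socket far enough that the socket itself keeps the button down. Then let go, take a fresh hold of the crank further back and push it fully home, until the button springs out through the hole in the side of the socket. Leave the crank there by itself, and do not shift the banding wheel, the beaker or the paddle.

Things in the scene. Friction and masses are not known exactly. Their poses are not given: they have to be found in the camera images.
- slab_roller: Fixed bench slab roller: 2 blue side plates 180 mm wide, 185 high (screw knobs on top to 216), 360 apart, steel rollers between, plywood beds 114 mm high, reaching 200 mm either side along its y. Origin: table level, outer face of the plate that carries the drive socket, below the socket's axis. Its x runs along the rollers, into the machine: the way the crank is pushed in; z up.
- socket_mouth (a point): Centre of the mouth of the drive socket: level square steel tube on the upper roller's end, 150 mm up, standing 82 mm out of the plate. Outside 29 mm square (lip 30), inside 21.8 (0.9 mm play each side); lip flares to 26 in the first 3.5 mm. x points into it; axes as the slab roller's. It turns only stiffly (1.5 N m). A crank let go half in sags about 5 degrees: level it or it jams.
- socket_hole (a point): Centre, on the outer surface, of the 15 mm square button hole in the socket's +y side wall (3.5 mm thick), 46 mm in from the mouth. Axes as socket_mouth. It is the only hole: the button must face this side.
- crank: Loose blue crank, 0.3 kg, flat on the table, 200 mm long. Origin: underside, below the shoulder; its axis runs along x, 17 mm up. x = 0 to 76 mm: square spigot 20 mm wide, end taper 4 mm. x = -55 to 0: square boss 34 mm wide; its front is the shoulder that meets the mouth when home. Fitted: lies level at the slab roller's yaw. Centre of mass about (-28, -30) mm. Arm and grip: see crank_boss.
- crank_tip (a point): Centre of the spigot's tip face (14 mm square). Axes as the crank's.
- snap_seat (a point): Point on the spigot's +y face under the middle of the snap button, 30 mm back from the tip, 46 mm ahead of the shoulder, at mid height; fixed to the crank, it does not move with the button. With the crank home it lies about 4.4 mm inside socket_hole (along y). Axes as the crank's.
- crank_boss (a point): Point on the crank's axis inside the boss, 20 mm behind the shoulder: a place to hold and push. Axes as the crank's. From the boss a flat arm 12 mm thick (crank x = -53 to -41 mm) runs to crank y = -119 mm; it carries a wooden grip 34 mm thick, axis at y = -108 mm, from x = -53 to -124 mm.
- snap (a joint): Red snap button, 12 mm wide, 7.5 mm proud of the spigot's +y side. Value: depth pressed, m: 0 out, 0.0075 flush. Spring 2 N out, 7.5 N flush. Proud, it stops at the socket's lip; once under the wall it is held at about 0.0065 until the hole. A gripper pad squeezing the spigot over only the button's rear half (boss side) presses it flush, leaving its front half free to enter the socket.
- banding_wheel: Bystander: heavy black banding wheel, 180 mm across, 110 mm high, 2.2 kg. Origin: centre of its underside.
- beaker: Bystander: terracotta beaker, 76 mm across, 95 mm high. Origin: centre of its underside.
- paddle: Bystander: flat wooden clay paddle, 165 mm long (along its x, from -85 to 80 mm), 55 mm wide, 12 mm thick. Origin: on its underside.

How it is judged:
On the way, in this order (a step that is already met when the one before it is completed fails the run):
1. the spigot is started in the socket, the socket's wall keeps the button pressed in, and the fingers have let go of the crank (x of crank_tip in the frame of socket_mouth between 0.024 and 0.065 m and distance between snap_seat and socket_hole above 0.012 m and value of joint snap above 0.003 m and contact force between the fingers and crank below 0.1 N), for 0.2 s.
2. the crank is taken again further back than the button (at the boss, arm, grip or the rear of the spigot) while the button is still under the socket's wall (contact force between the fingers and crank above 1.5 N and x of the grasp point in the frame of crank below 0.026 m and value of joint snap above 0.003 m), for 0.1 s.
At the end, for the whole second after the job is handed in: The crank sits alone and still in the drive socket, in line with it (within 3.5 degrees), the button within 3 mm of the middle of the hole along the socket, and sprung out through it (less than 2 mm of its 7.5 mm stroke still pressed) (x of snap_seat in the frame of socket_hole between -0.003 and 0.003 m and distance between snap_seat and socket_hole below 0.008 m and angle between the x axis of crank_tip and the x axis of socket_mouth, either way round below 0.06 rad and value of joint snap below 0.002 m and linear speed of crank below 0.01 m/s); the robot touches nothing.
It fails at once if the banding wheel, the beaker or the paddle is shifted by more than 20 mm (distance of any of banding_wheel, beaker, paddle from where it was at the start of the episode above 0.02 m).
It also fails if it takes over 61 s, if anything falls off the work surface, if the arm or the gripper's body presses on something with over 40 N, if the wrist force passes 120 N, or if a joint passes its speed limit or range.

## Robot

A 6-joint arm with a two-finger parallel gripper is mounted at the origin on the work surface. World frame = base frame: x ahead of the robot, y to its left, z up, the work surface at z = 0. Lengths are in m, angles in rad, forces in N, time in s.
With the tool pointing down it reaches from about 0.3 to 0.75 m from the base axis. Payload 8.5 kg.
Tool frame: the origin (TCP) lies between the finger pads; the fingertips stand env.nose_length ahead of it and the grasp point (between the pads) lies 6 mm ahead of it (env.nose_length is the distance from the TCP to the fingertips, in m); z points along the fingers, x is the direction in which the jaws open and shut, and the axes are right-handed (so a half turn about z gives the same grasp; the last joint's range is limited). The gripper opens to 85 mm and grips with 20 to 120 N. Pads are 22 mm wide; open, the fingers measure 114 mm over their backs; the gripper's body (76 mm by 85 mm) begins 54 mm behind the grasp point. The pads swing forward as they close: fully open they stand 13 mm farther back than shut.
Start: joints at [0.99, 0.381, 1.297, -0, 1.464, -0.215], TCP at [0.197, 0.514, 0.256] pointing down, gripper open.
Joint ranges: [-3.11, 3.11], [-0.89, 2.33], [0.22, 2.48], [-1.42, 4.56], [0.17, 2.85], [-2.88, 2.88]. Speed limits (rad/s): [2.39, 2.39, 3.14, 3.14, 3.14, 3.14].

## Interface

Orientations are given as a 3x3 rotation matrix whose columns are the frame's x, y, z axes.
In Python, from rig import env, set_gripper, solver, optics, workorder, finder, read_time_s, read_joint_positions, read_qvel, read_joint_torque, read_eef_pos, read_eef_rot, read_contact_force, read_wrist_torque, read_gripper_width gives the robot as it stands. Calls block until the motion is done:
- env.goto(position, orientation): joint-space move of the TCP to a pose.
- env.line_to(position, ori=None, velocity=0.15, max_force=None): straight line of the TCP; ori=None keeps the orientation; velocity is the mean speed in m/s. With max_force (N) it stops when the force on the tool has changed by that much, and returns True; else False.
- env.move_j(angles): joint-space move.
- set_gripper(opening, grip_force=None): finger opening in m; grip_force is the grip in N (None keeps the last); returns when the fingers have stopped.
- env.wait(seconds).
- solver.solve_ik(position, orientation): joint angles nearest the present ones, or None.
- optics.capture(name): name is "side" or "top" or "wrist"; returns (picture, depth): 384x512x3 uint8, red, green, blue; 384x512 float32, m along the optical axis (not along the pixel's ray), 0 where there is no reading.
- optics.calibration(name): a dict with "intrinsics" (3x3 intrinsics, pixels), "extrinsics" (4x4, takes a point from world to camera coordinates); the wrist camera has in their place "tool_from_camera" (4x4, takes a point from camera to tool coordinates, whose origin is the TCP and whose axes are the tool frame's). Camera axes: x right, y down, z forward; pixel columns grow to the right and rows downward; lengths in m; the calibration is good to about 2 mm. A picture is of the moment at which its call begins: read the wrist's pose just before it. calibration takes no time and is no camera call.
A pose or a line that the arm cannot do raises env.MotionError and nothing moves.
- workorder.hand_in(): hands the job in, once; it reports no verdict.
Trained networks look in the newest picture that a camera, given by its name, has taken for a name from the list of things; names that differ only in an ending like _2 or _b are one class to them, and where a whole thing is asked for, a point or a joint stands for the part that bears it (a point fixed in the world has none). Each returns a list of dicts, best first, with "conf" (0 to 1); they miss things now and then, are a little off and sometimes report something else, mostly with a low value. They report only what shows in the picture. A call takes as long as a camera call.
- finder.boxes_of(camera, name): "point" ([column, row] in pixels, amid what is visible of it).
Readings, each from a call of its own:
- read_time_s(): time.
- read_joint_positions(): joint angles.
- read_qvel(): joint speeds.
- read_joint_torque(): joint torques, N m.
- read_eef_pos(): TCP position.
- read_eef_rot(): TCP orientation.
- read_contact_force(): force on the tool from outside, world axes, zero at the start.
- read_wrist_torque(): the same for the moment, N m.
- read_gripper_width(): finger opening in m.
Only numpy, scipy, OpenCV 4.12 (cv2) and the standard library are available. Lean on these libraries where they do the work, as an engineer would, in place of code of your own. Each camera call takes 0.05 s, during which the arm holds its last target. There are 200 camera calls.

## Working session

There is one attempt and no reset: what is moved stays moved. The work goes in short steps, each a Python script; the robot and the scene stay as the last script left them, time stands still between calls to the robot, and variables do not carry over. Pictures are saved under pics/ and viewed, about 8 in all and at most 12, crops included, and the job is handed in when it is done.

```bash
ls; mkdir -p pics; cat > h.py <<'E'
import numpy as np, cv2
from rig import *
def world(cam,px,depth=None,pose=None):
    c=optics.calibration(cam);K=np.array(c["intrinsics"])
    return c,K
def cloud(cam,d,pose=None):
    c=optics.calibration(cam);K=np.array(c["intrinsics"])
    v,u=np.mgrid[0:384,0:512]
    P=np.stack([(u-K[0,2])/K[0,0]*d,(v-K[1,2])/K[1,1]*d,d],-1)
    if cam=="wrist":
        T=np.array(c["tool_from_camera"]);M=np.eye(4);M[:3,:3]=pose[1];M[:3,3]=pose[0];T=M@T
    else: T=np.linalg.inv(np.array(c["extrinsics"]))
    return P@T[:3,:3].T+T[:3,3]
def shoot(cam,tag):
    pose=(np.array(read_eef_pos()),np.array(read_eef_rot()))
    im,d=optics.capture(cam); np.savez(f"{tag}.npz",im=im,d=d,W=cloud(cam,d,pose),p=pose[0],R=pose[1])
    cv2.imwrite(f"pics/{tag}.png",im[:,:,::-1]); return im,d,cloud(cam,d,pose)
E
python3 - <<'E'
from h import *
print(read_time_s(), env.nose_length)
for cam in("top","side"):
    im,d,W=shoot(cam,cam+"0")
    for n in("slab_roller","crank","crank_boss","snap","socket_mouth","banding_wheel","beaker","paddle"):
        try: r=finder.boxes_of(cam,n)
        except Exception as e: print(n,e);continue
        for b in r[:2]:
            c,rr=map(int,b["point"]);print(cam,n,b["point"],round(b["conf"],2),W[rr,c].round(3),d[rr,c])
a=cv2.imread("pics/top0.png");b=cv2.imread("pics/side0.png")
print(read_time_s(),read_eef_rot())
E
```

```text
pics
0.0 0.025
top slab_roller [438.5, 238.3] 0.74 [ 0.505 -0.237  0.177] 0.8971821
top crank [203.9, 268.7] 0.86 [ 0.419  0.279 -0.001] 1.0803089
top crank_boss [201.0, 267.6] 0.6 [0.423 0.28  0.026] 1.0550092
top socket_mouth [445.0, 235.8] 0.76 [ 0.512 -0.252  0.177] 0.897236
top banding_wheel [148.0, 167.0] 0.55 [0.653 0.402 0.108] 1.0084324
top beaker [312.2, 144.1] 0.59 [0.741 0.011 0.005] 1.107551
top paddle [227.3, 141.3] 0.83 [0.742 0.229 0.014] 1.1067129
side slab_roller [379.7, 324.9] 0.8 [ 0.485 -0.25   0.166] 0.5262506
side crank [145.9, 244.5] 0.94 [0.409 0.275 0.009] 0.91443604
side crank_boss [147.1, 243.2] 0.71 [0.413 0.275 0.01 ] 0.91634285
side crank_boss [278.1, 203.9] 0.18 [0.737 0.209 0.013] 1.0461129
side socket_mouth [392.5, 330.8] 0.83 [ 0.487 -0.267  0.168] 0.51579803
side banding_wheel [207.7, 165.7] 0.95 [0.616 0.333 0.109] 1.0125066
side beaker [332.7, 220.1] 0.91 [0.693 0.004 0.092] 0.84520996
side paddle [149.1, 241.8] 0.71 [0.42  0.279 0.009] 0.92340314
side paddle [276.6, 202.8] 0.66 [0.737 0.218 0.011] 1.0528067
0.9 [[ 3.57685554e-01  9.33842087e-01 -1.84262421e-05]
 [ 9.33842087e-01 -3.57685554e-01  3.26271484e-05]
 [ 2.38778037e-05 -2.88774600e-05 -9.99999999e-01]]
```

View pics/top0.png

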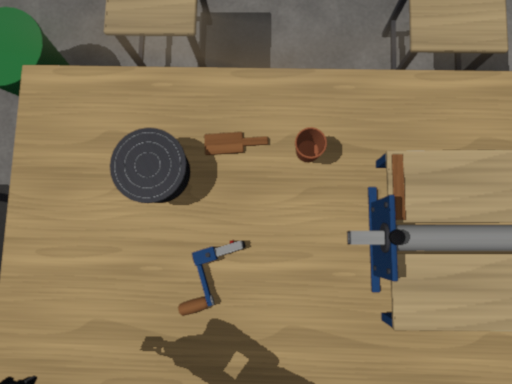

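View pics/side0.png

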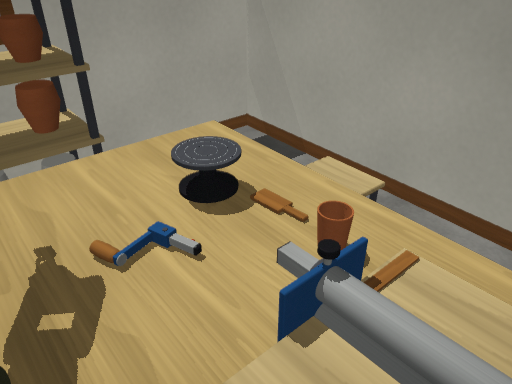

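The top view shows the crank at about (220,255) with its spigot pointing right, towards −y. The red button is at (233,241) on the +x side. The socket mouth is at about (348,238), opening towards +y, and its hole side also faces +x, so the crank only needs a small yaw. The side view agrees. Next I'll look closely with the wrist camera above the crank and above the socket.

```bash
cat >> h.py <<'E'
def ori(yaw,pitch=0.):
    """tool down, jaws along the 'y' of a frame whose x is at yaw; tool x = +-that y"""
    f=np.array([np.cos(yaw),np.sin(yaw),0]);y=np.array([-f[1],f[0],0])
    z=np.array([0,0,-1.]); 
    R=np.stack([y,np.cross(z,y),z],1)
    return R
E
python3 - <<'E'
from h import *
z=np.load("top0.npz");W=z["W"]
b=W[225:252,335:375].reshape(-1,3);m=(b[:,2]>.155)&(b[:,2]<.175);print(m.sum(),b[m].min(0),b[m].max(0),np.median(b[m],0))
# wrist shots
yaw=np.radians(-90+15)
for tag,p,yw in(("wc",(.43,.26,.27),np.radians(-75)),("ws",(.47,-.08,.36),np.radians(-90))):
    for s in(1,-1):
        R=ori(yw)@np.diag([s,s,1])
        q=solver.solve_ik(np.array(p),R);print(tag,s,None if q is None else np.round(q,2))
    Rs=[ori(yw)@np.diag([s,s,1]) for s in(1,-1)]
    best=min([R for R in Rs if solver.solve_ik(np.array(p),R) is not None],key=lambda R:abs(solver.solve_ik(np.array(p),R)[5]))
    env.goto(np.array(p),best);im,d,Wd=shoot("wrist",tag)
    for n in("crank","snap","crank_tip","crank_boss","socket_mouth","socket_hole"):
        for r in finder.boxes_of("wrist",n)[:1]:
            c,rr=map(int,r["point"]);print(tag,n,r["point"],round(r["conf"],2),Wd[rr,c].round(4))
cv2.imwrite("pics/wboth.png",cv2.resize(np.hstack([cv2.imread("pics/wc.png"),cv2.imread("pics/ws.png")]),(800,300)))
print(read_time_s())
E
```

```text
339 [ 0.48969859 -0.1091467   0.15541104] [ 0.51645485 -0.05497496  0.16724105] [ 0.5031774  -0.08140537  0.16339972]
wc 1 [ 0.31  0.29  1.4  -0.    1.46  0.05]
wc -1 None
wc crank [245.1, 139.7] 0.75 [0.4105 0.2818 0.0271]
wc snap [292.9, 206.6] 0.63 [0.4886 0.2152 0.0211]
wc crank_tip [246.1, 137.8] 0.81 [0.4111 0.2845 0.0279]
ws 1 [-0.42  0.19  1.27 -0.    1.68 -0.42]
ws -1 [-0.42  0.19  1.27 -0.    1.68  2.72]
ws snap [465.7, 67.3] 0.18 [0.7524 0.032  0.0284]
ws crank_boss [284.1, 263.1] 0.49 [ 0.5005 -0.181   0.176 ]
ws socket_mouth [284.7, 261.5] 0.56 [ 0.5004 -0.1781  0.1768]
ws socket_hole [285.8, 259.0] 0.79 [ 0.5015 -0.1763  0.1755]
4.2333
```

View pics/wboth.png

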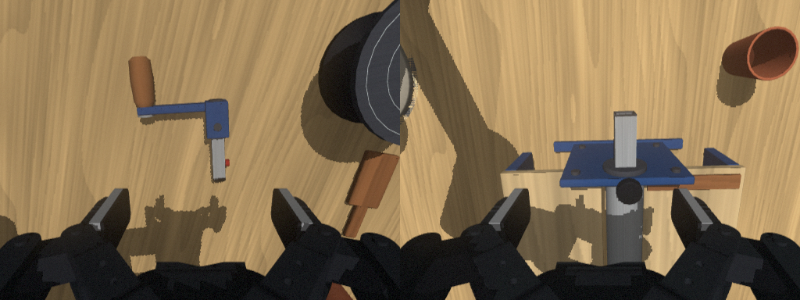

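The left half (wrist view over the crank) shows the spigot pointing down to (219,180), with the button at (228,163). The right half shows the socket top at (624,112–168). Now I'll fit both from the depth data.

```bash
cat >> h.py <<'E'
def rect(W,mask):
    p=W[mask];zm=np.median(p[:,2]);(c,s,a)=cv2.minAreaRect((p[:,:2]*1000).astype(np.float32))
    return (np.round(c,1),np.round(s,1),round(a,2),round(zm*1000,1),mask.sum())
def comp(mask):
    n,l,st,_=cv2.connectedComponentsWithStats(mask.astype(np.uint8));return l==1+np.argmax(st[1:,4])
def axisfit(W,m,ax):
    """midline of a long shape: for each slice along world axis ax, mid of the extremes across"""
    p=W[m]
    o=1-ax;bins=np.round(p[:,ax]/.004).astype(int);r=[]
    for b in np.unique(bins):
        s=p[bins==b]
        if len(s)>6:r.append((s[:,ax].mean(),(s[:,o].min()+s[:,o].max())/2,np.ptp(s[:,o])))
    return np.array(r)
E
python3 - <<'E'
from h import *
for tag in("wc","top0"):
    z=np.load(tag+".npz");W=z["W"];hsv=cv2.cvtColor(z["im"],cv2.COLOR_RGB2HSV);H,S,V=[hsv[...,i].astype(int) for i in range(3)]
    near=(np.hypot(W[...,0]-.43,W[...,1]-.25)<.16)&(z["d"]>.1)
    sp=comp(near&(S<60)&(V>90)&(W[...,2]>.012)&(W[...,2]<.05)); bl=comp(near&(H>100)&(H<125)&(S>120)&(W[...,2]>.028)&(W[...,2]<.06))
    red=near&((H<6)|(H>174))&(S>170)&(W[...,2]>.008)
    print(tag,"spigot",rect(W,sp)," blue boss",rect(W,bl)); print(" red",red.sum(),W[comp(red)].mean(0) if red.any() else "")
    print(axisfit(W,sp,1).round(4).tolist())
for tag in("ws","top0"):
    z=np.load(tag+".npz");W=z["W"];hsv=cv2.cvtColor(z["im"],cv2.COLOR_RGB2HSV);S=hsv[...,1]
    m=comp((S<70)&(abs(W[...,0]-.503)<.03)&(W[...,1]>-.13)&(W[...,1]<-.02)&(abs(W[...,2]-.166)<(.004 if tag=="ws" else .006)))
    print(tag,"socket",rect(W,m));print(axisfit(W,m,1).round(4).tolist())
    f=(abs(W[...,0]-.503)<.006)&(abs(W[...,2]-.14)<.02)&(abs(W[...,1]+.05)<.04)
    print("front",f.sum())
    bp=(hsv[...,0]>100)&(hsv[...,0]<125)&(S>120)&(abs(W[...,2]-.183)<.008)&(abs(W[...,0]-.5)<.12)&(W[...,1]<-.1)
    if bp.any():print("plate top",rect(W,bp),W[bp].min(0),W[bp].max(0))
E
```

```text
wc spigot (array([471.5, 215.8]), array([19.7, 66.8]), 18.64, np.float64(26.0), np.int64(794))  blue boss (array([444. , 271.3]), array([1.1, 2.4]), 16.39, np.float64(32.4), np.int64(3))
 red 30 [0.48760941 0.21204311 0.02094806]
[[0.1843, 0.4768, 0.0089], [0.188, 0.481, 0.0201], [0.192, 0.4802, 0.0205], [0.1959, 0.4783, 0.0192], [0.2, 0.4764, 0.0204], [0.204, 0.4752, 0.0206], [0.208, 0.4741, 0.0199], [0.2121, 0.4729, 0.02], [0.216, 0.4716, 0.02], [0.2201, 0.4704, 0.0202], [0.224, 0.4689, 0.0213], [0.2279, 0.4674, 0.0213], [0.232, 0.4657, 0.0198], [0.236, 0.4645, 0.0198], [0.2399, 0.4635, 0.0197], [0.2438, 0.4625, 0.0191], [0.2473, 0.4645, 0.0123]]
top0 spigot (array([471.2, 214.5]), array([19.4, 68.7]), 18.28, np.float64(25.5), np.int64(220))  blue boss (array([450. , 273.2]), array([29.6, 52.5]), 18.57, np.float64(32.8), np.int64(245))
 red 4 [0.48708671 0.20970863 0.02102753]
[[0.1843, 0.4798, 0.0171], [0.1878, 0.4798, 0.0171], [0.1923, 0.4784, 0.0195], [0.1957, 0.4783, 0.0195], [0.1998, 0.4757, 0.0196], [0.2044, 0.4744, 0.0171], [0.2079, 0.4731, 0.0195], [0.2118, 0.4718, 0.0171],
[... 1106 characters left out ...]
486))
[[-0.1282, 0.5055, 0.0527], [-0.1243, 0.5043, 0.0254], [-0.12, 0.5042, 0.0253], [-0.1158, 0.504, 0.0254], [-0.1116, 0.5039, 0.0253], [-0.1076, 0.5038, 0.0253], [-0.1039, 0.5037, 0.0253], [-0.1004, 0.5036, 0.0253], [-0.0961, 0.5035, 0.0254], [-0.0924, 0.5034, 0.0254], [-0.0885, 0.5033, 0.0254], [-0.0843, 0.5032, 0.0254], [-0.0801, 0.5031, 0.0254], [-0.0757, 0.5029, 0.0253], [-0.0715, 0.5028, 0.0255], [-0.0675, 0.5027, 0.0253], [-0.0639, 0.5026, 0.0253], [-0.0602, 0.5025, 0.0254], [-0.0566, 0.5024, 0.0254]]
front 10
plate top (array([ 503.5, -142.3]), array([173.6,  13.6]), 1.72, np.float64(183.7), np.int64(444)) [ 0.41679018 -0.14897546  0.1755912 ] [ 0.59025242 -0.13311706  0.18882635]
```

```bash
python3 - <<'E'
from h import *
yc=np.radians(-71.5);ys=np.radians(-88.35)
f=lambda y:np.array([np.cos(y),np.sin(y),0])
g=np.array([.4707,.2174,0])
Rc,Rs=ori(yc),ori(ys)
set_gripper(.05,grip_force=90)
env.goto(g+[0,0,.10],Rc)
print("touch",env.line_to(g+[0,0,.0285],velocity=.08,max_force=12),read_eef_pos())
set_gripper(.0,grip_force=90)
print("width",read_gripper_width(),read_eef_pos(),read_contact_force())
env.line_to(g+[0,0,.05],velocity=.06);print("lift",read_contact_force())
env.line_to(g+[0,0,.19],velocity=.15)
mouth=np.array([.5026,-.053,.150])
p=mouth-f(ys)*(.042+.03)+[0,0,.0115]
env.goto(p+[0,0,.015],Rs);env.line_to(p,velocity=.05)
print("pre",p,read_eef_pos(),read_gripper_width(),read_contact_force(),read_time_s())
for c,t in(("wrist","w2"),("top","t2"),("side","s2")): shoot(c,t)
print(read_time_s())
a=cv2.imread("pics/w2.png");b=cv2.imread("pics/s2.png")[150:342,180:436]
b=cv2.resize(b,(512,384),interpolation=cv2.INTER_NEAREST)
cv2.imwrite("pics/c2.png",cv2.resize(np.hstack([a,b]),(800,300)))
E
```

```text
touch False [0.47094718 0.21744643 0.02889774]
width 0.01804191766820481 [0.47064221 0.21738259 0.02916976] [-2.18254955 -1.27109654  5.40397893]
lift [ 0.35726393 -0.5951631  -2.94085292]
pre [0.50052684 0.01897015 0.1615    ] [0.50044856 0.01936039 0.16121729] 0.018276904635008112 [-0.3336829  -0.17289108 -3.54444875] 10.425
10.575
```

View pics/c2.png

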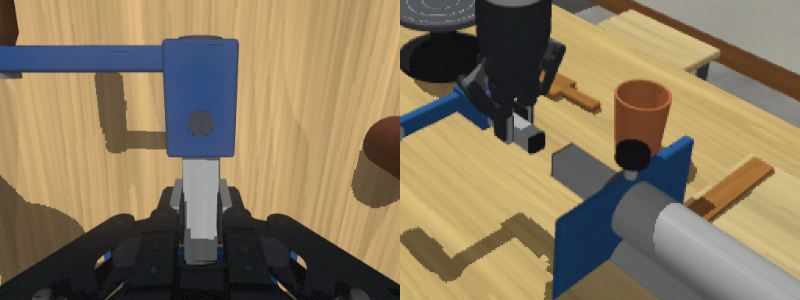

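The crank is held with the button pressed (jaw width is about the 20 mm spigot). The boss is at (200,100), and the spigot points at the socket. Next I'll measure the crank's pose in the hand.

```bash
cat >> h.py <<'E'
def boss(tag):
    """boss top plane + rect from wrist shot"""
    z=np.load(tag+".npz");W=z["W"];hsv=cv2.cvtColor(z["im"],cv2.COLOR_RGB2HSV);H,S=hsv[...,0],hsv[...,1]
    d=z["d"];bl=(H>100)&(H<125)&(S>100)&(d>.03)&(d<.4);v,u=np.mgrid[0:384,0:512]
    m=comp(bl&(u>195)); m=cv2.erode(m.astype(np.uint8),np.ones((3,3)))>0
    p=W[m];zt=np.percentile(p[:,2],60);m&=abs(W[...,2]-zt)<.01
    p=W[m];c=p.mean(0);n=np.linalg.svd(p-c,full_matrices=False)[2][2];n*=np.sign(n[2])
    return c,n,rect(W,m),m,W
def pitch(n,ys):  # nose-up positive
    f=np.array([np.cos(ys),np.sin(ys)]);l=np.array([-f[1],f[0]])
    return np.degrees([-n[:2]@f/n[2],-n[:2]@l/n[2]])
E
python3 - <<'E'
from h import *
ys=np.radians(-88.35)
c,n,r,m,W=boss("w2");print("boss",c,"pitch,roll",pitch(n,ys),r)
a=axisfit(W,m,1);print(a.round(4).tolist())
z=np.load("w2.npz");S=cv2.cvtColor(z["im"],cv2.COLOR_RGB2HSV)[...,1]
v,u=np.mgrid[0:384,0:512]
s=comp((S<60)&(u>236)&(u<280)&(v>205)&(v<300)&(z["d"]>.05));s=cv2.erode(s.astype(np.uint8),np.ones((3,3)))>0
p=W[s];cc=p.mean(0);nn=np.linalg.svd(p-cc,full_matrices=False)[2][2];nn*=np.sign(nn[2]);print("spigot",cc,pitch(nn,ys),s.sum())
print(axisfit(W,s,1).round(4).tolist())
z=np.load("t2.npz");W=z["W"];hsv=cv2.cvtColor(z["im"],cv2.COLOR_RGB2HSV)
for nm,q in(("tip",(W[...,1]>-.045)&(W[...,1]<.015)),("sock",(W[...,1]>-.12)&(W[...,1]<-.05))):
    m=q&(abs(W[...,0]-.503)<.025)&(abs(W[...,2]-.160)<.01)&(hsv[...,1]<70)
    print(nm,m.sum()); 
    if m.sum()>5: print(rect(W,comp(m)),axisfit(W,comp(m),1).round(4).tolist())
E
```

```text
boss [0.49806065 0.08467476 0.16487833] pitch,roll [0.15897828 1.6222998 ] (array([496.1,  81.3]), array([37.9, 53.5]), 2.76, np.float64(165.0), np.int64(12061))
[[0.0566, 0.4993, 0.0314], [0.06, 0.4993, 0.0315], [0.0639, 0.4991, 0.0319], [0.0679, 0.4992, 0.0319], [0.072, 0.4991, 0.0323], [0.0762, 0.499, 0.032], [0.08, 0.4988, 0.0323], [0.084, 0.4987, 0.0321], [0.088, 0.4986, 0.0323], [0.092, 0.4984, 0.032], [0.096, 0.4954, 0.038], [0.1, 0.4953, 0.0377], [0.1039, 0.4952, 0.0367], [0.107, 0.4977, 0.0316]]
spigot [0.50102034 0.02836333 0.15778943] [-0.2452712   1.23477077] 3629
[[0.0053, 0.5016, 0.0178], [0.008, 0.5015, 0.0178], [0.012, 0.5014, 0.0176], [0.016, 0.5013, 0.0175], [0.0201, 0.5012, 0.0174], [0.024, 0.5012, 0.0173], [0.028, 0.5011, 0.0173], [0.032, 0.501, 0.0174], [0.0361, 0.5009, 0.0173], [0.04, 0.5008, 0.017], [0.044, 0.5006, 0.0169], [0.0478, 0.5005, 0.0168]]
tip 0
sock 80
(array([ 503.9, -113. ]), array([25.6, 13.7]), 0.23, np.float64(163.5), np.int64(80)) [[-0.1191, 0.5041, 0.0252], [-0.1158, 0.504, 0.0253], [-0.1117, 0.5039, 0.0253], [-0.1083, 0.5038, 0.0254]]
```

```bash
python3 - <<'E'
from h import *
ys=np.radians(-88.35);f=np.array([np.cos(ys),np.sin(ys),0]);R=ori(ys)
p=np.array([.5004,.0190,.1626])
env.line_to(p,R,velocity=.05)
for d in(.030,.045,.052,.058,.064):
    hit=env.line_to(p+f*d,velocity=.03,max_force=18)
    print(d,hit,np.round(read_eef_pos(),4),np.round(read_contact_force(),1),np.round(read_wrist_torque(),2),read_gripper_width())
    if hit:break
shoot("wrist","w3");c,n,r,m,W=boss("w3");print("boss",c,pitch(n,ys),W[m][:,1].min(),r,read_time_s())
E
```

```text
0.03 False [ 0.5012 -0.0109  0.1626] [ 0.  -0.1 -4.2] [-0.17 -0.18  0.02] 0.01829894710467265
0.045 False [ 0.5017 -0.026   0.1626] [ 0.5  0.7 -3.1] [-0.14 -0.06 -0.03] 0.018293668801333027
0.052 False [ 0.5019 -0.0331  0.1626] [-0.2 -0.  -4.2] [-0.21 -0.06 -0.04] 0.018089454146081207
0.058 False [ 0.5021 -0.0392  0.1626] [-0.1  0.4 -2.6] [-0.22 -0.09  0.01] 0.018136571451015365
0.064 False [ 0.5021 -0.0442  0.1626] [ 0.   7.  -1.9] [ 0.85 -0.1   0.01] 0.01812088107873096
boss [0.4998519  0.02108014 0.16637794] [8.13029684e-04 1.54645654e+00] -0.008863636985340775 (array([497.7,  17.8]), array([37.8, 53.4]), 2.05, np.float64(166.5), np.int64(11924)) 13.7583
```

```bash
python3 - <<'E'
from h import *
ys=np.radians(-88.35);f=np.array([np.cos(ys),np.sin(ys),0])
set_gripper(.05)
p=np.array(read_eef_pos());print(p,read_contact_force())
env.line_to(p+[0,0,.08],velocity=.12);env.wait(.3);print(read_contact_force())
shoot("wrist","w4");c,n,r,m,W=boss("w4");print("boss",c,pitch(n,ys),r,W[m].min(0),W[m].max(0))
a=axisfit(W,m,1);print(a.round(4).tolist())
shoot("side","s4");a=cv2.imread("pics/w4.png");b=cv2.resize(cv2.imread("pics/s4.png")[150:342,180:436],(512,384))
cv2.imwrite("pics/c4.png",cv2.resize(np.hstack([a,b]),(800,300)));print(read_time_s())
E
```

```text
[ 0.50234829 -0.04521195  0.16277177] [ 0.26516794  0.09187659 -0.08589109]
[-0.36488139  0.82987616 -0.3371953 ]
boss [0.49594404 0.02235547 0.15702305] [6.61265606 5.67211944] (array([488.5,  18.5]), array([51.9, 51.5]), 2.8, np.float64(157.4), np.int64(4055)) [ 0.4616834  -0.00698721  0.14829148] [0.5151425  0.04530125 0.16191483]
[[-0.0064, 0.4971, 0.0247], [-0.004, 0.4999, 0.0304], [0.0, 0.4992, 0.0306], [0.0038, 0.4995, 0.0311], [0.008, 0.4993, 0.0308], [0.012, 0.4992, 0.0308], [0.0161, 0.4988, 0.0313], [0.02, 0.4987, 0.0312], [0.024, 0.4985, 0.0312], [0.0281, 0.4984, 0.0309], [0.0322, 0.4878, 0.0519], [0.036, 0.4877, 0.052], [0.0399, 0.4874, 0.0507], [0.0434, 0.4974, 0.0303]]
15.3833
```

View pics/c4.png

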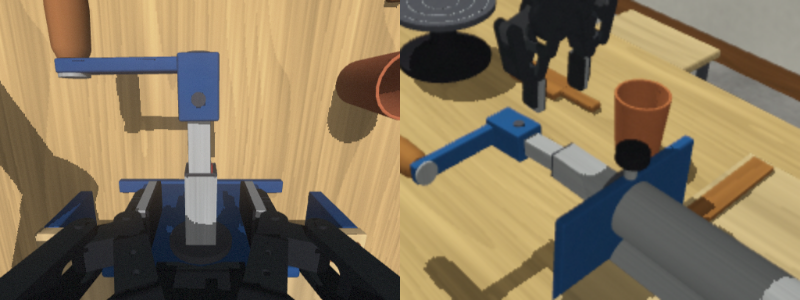

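The crank stays in the socket and is sagging at the boss end, with its button side on the right. I'll refit the boss plane without the arm, then take the new grip.

```bash
python3 - <<'E'
from h import *
ys=np.radians(-88.35)
for t in("w4","w3"):
    c,n,r,m,W=boss(t);m&=(W[...,1]<.028)&(abs(W[...,0]-.4992)<.012)
    p=W[m];c=p.mean(0);n=np.linalg.svd(p-c,full_matrices=False)[2][2];n*=np.sign(n[2]);print(c,pitch(n,ys),W[m][:,1].min())
E
```

```text
[0.49905365 0.01113512 0.15868401] [5.29409244 0.43954513] -0.0068456183584275285
[0.49885547 0.01115468 0.16644256] [-0.53336997  0.11193203] -0.008863636985340775
```

```bash
cat >> h.py <<'E'
def oriP(yaw,deg):
    a=np.radians(deg);f=np.array([np.cos(yaw),np.sin(yaw),0]);l=np.array([-f[1],f[0],0]);fx=f*np.cos(a)+np.array([0,0,np.sin(a)])
    cz=np.cross(fx,l);return np.stack([l,np.cross(-cz,l),-cz],1),cz
E
python3 - <<'E'
from h import *
ys=np.radians(-88.35);f=np.array([np.cos(ys),np.sin(ys),0])
R,cz=oriP(ys,5.3);ax=np.array([.5003,.0116,.1425])
set_gripper(.06)
env.goto(ax+cz*.09,R)
print("touch",env.line_to(ax+cz*.010,velocity=.08,max_force=8),read_eef_pos(),read_contact_force())
set_gripper(0,grip_force=40);env.wait(.15)
print("w",read_gripper_width(),read_contact_force(),read_wrist_torque())
p=np.array([.5007,.0113,.1604])
print(env.line_to(p,ori(ys),velocity=.03,max_force=25),read_eef_pos(),read_contact_force(),read_wrist_torque(),read_gripper_width())
shoot("wrist","w5");shoot("side","s5")
a=cv2.imread("pics/w5.png");b=cv2.resize(cv2.imread("pics/s5.png")[150:342,180:436],(512,384))
cv2.imwrite("pics/c5.png",cv2.resize(np.hstack([a,b]),(800,300)));print(read_time_s())
E
```

```text
touch False [0.50050806 0.01246938 0.1529094 ] [ 0.31637939  0.38808242 -0.25964002]
w 0.033291196510176896 [-3.25615727  1.72647466  5.0415143 ] [ 0.04708466  0.330589   -0.33723697]
False [0.50021235 0.01122391 0.1597941 ] [-3.76267368  1.23388    -1.87619725] [ 0.03938968  0.36323392 -0.15202297] 0.033331083068520485
18.175
```

View pics/c5.png

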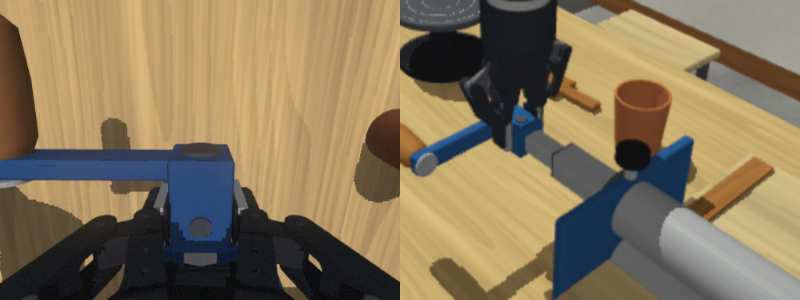

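The boss is held and level, and the wrist carries the crank's weight with only a small side force. Now I'll push it home in steps.

```bash
python3 - <<'E'
from h import *
ys=np.radians(-88.35);f=np.array([np.cos(ys),np.sin(ys),0]);R=ori(ys)
p=np.array([.5004,.0113,.1604])
for d in(.01,.02,.03,.038,.042,.045,.048,.051):
    hit=env.line_to(p+f*d,R,velocity=.03,max_force=22)
    F=np.array(read_contact_force());print(d,hit,np.round(read_eef_pos(),4),np.round(F,1),np.round(read_wrist_torque(),2))
    if hit or abs(F[1])>15:break
shoot("wrist","w6");c,n,r,m,W=boss("w6");print(c,pitch(n,ys),r,read_time_s())
E
```

```text
0.01 False [0.5004 0.0016 0.16  ] [-3.4  1.9 -4.7] [ 0.4   0.53 -0.14]
0.02 False [ 0.5007 -0.0087  0.1602] [-4.5  0.3 -4.5] [ 0.21  0.58 -0.28]
0.03 False [ 0.5011 -0.0188  0.1603] [-5.5  0.3 -3.9] [ 0.14  0.64 -0.25]
0.038 False [ 0.5013 -0.0268  0.1603] [-4.7 -0.6 -4.3] [ 0.07  0.71 -0.26]
0.042 False [ 0.5026 -0.0311  0.1608] [ 1.1 -0.  -3.4] [ 0.02 -0.02 -0.01]
0.045 False [ 0.5023 -0.0325  0.1608] [ 1.2  9.2 -2.1] [ 1.37 -0.31  0.04]
0.048 False [ 0.5023 -0.0328  0.1609] [ 3.5 25.7  2.5] [ 3.89 -0.53  0.08]
[ 0.50097535 -0.02229578  0.16573215] [1.04463883 3.45131268] (array([498.4, -26.3]), array([41. , 55.6]), 2.57, np.float64(166.1), np.int64(8889)) 20.875
```

The side force disappeared at about 42 mm of travel, which fits the button springing out, and the shoulder then stopped hard at 44 mm. Releasing and checking.

```bash
python3 - <<'E'
from h import *
ys=np.radians(-88.35);f=np.array([np.cos(ys),np.sin(ys),0]);R=ori(ys)
p=np.array(read_eef_pos());env.line_to(p,velocity=.05)
set_gripper(.06);p=np.array(read_eef_pos());env.line_to(p+[0,0,.13],velocity=.12)
env.wait(.3);shoot("wrist","w7");print(read_contact_force())
c,n,r,m,W=boss("w7");print(c,r);m&=(abs(W[...,0]-.5017)<.012)&(W[...,1]<-.018);q=W[m];n=np.linalg.svd(q-q.mean(0),full_matrices=False)[2][2];n*=np.sign(n[2]);print("pitch",q.mean(0),pitch(n,ys),W[m][:,1].min());print(axisfit(W,m,1).round(4).tolist())
# look at the hole side from +x
q=np.array([.60,-.10,.40]);env.goto(q,ori(ys));shoot("wrist","w8");shoot("top","t8");shoot("side","s8")
for cam in("top","side","wrist"):
    for nm in("snap","banding_wheel","beaker","paddle"):
        print(cam,nm,[(b["point"],round(b["conf"],2)) for b in finder.boxes_of(cam,nm)[:2]])
t=lambda n,y,x:cv2.resize(cv2.imread(f"pics/{n}.png")[y:y+150,x:x+200],(400,300),interpolation=cv2.INTER_CUBIC)
cv2.imwrite("pics/c8.png",np.vstack([np.hstack([cv2.resize(cv2.imread("pics/w7.png"),(400,300)),cv2.resize(cv2.imread("pics/w8.png"),(400,300))]),np.hstack([t("t8",160,250),t("s8",170,200)])]))
print(read_time_s())
E
```

```text
[-0.25123291 -0.42043104  0.60113485]
[ 0.51284297 -0.13533102  0.16863085] (array([ 508.8, -135.5]), array([118. ,   2.8]), 1.89, np.float64(169.2), np.int64(964))<stdin>:6: RuntimeWarning: Mean of empty slice.
  ret = um.true_divide(
Traceback (most recent call last):
IndexError: index 2 is out of bounds for axis 0 with size 0
```

```bash
python3 - <<'E'
from h import *
ys=np.radians(-88.35)
z=np.load("w7.npz");W=z["W"];hsv=cv2.cvtColor(z["im"],cv2.COLOR_RGB2HSV)
m=comp((hsv[...,0]>100)&(hsv[...,0]<125)&(hsv[...,1]>100)&(W[...,1]>-.058)&(W[...,1]<-.018)&(abs(W[...,0]-.5017)<.012)&(abs(W[...,2]-.166)<.008))
q=W[m];n=np.linalg.svd(q-q.mean(0),full_matrices=False)[2][2];n*=np.sign(n[2]);print("boss",m.sum(),q.mean(0),pitch(n,ys),q[:,1].min())
T=np.array(optics.calibration("wrist")["tool_from_camera"]);print(T.round(3).tolist())
hole=np.array([.518,-.099,.15]);best=None
for el in(55,45,65):
  for az in(0,20,-20,40):
    for dist in(.22,.28):
      e,a=np.radians(el),np.radians(az);u=np.array([np.cos(e)*np.cos(a),np.cos(e)*np.sin(a),np.sin(e)])
      for roll in range(0,360,30):
        zc=-u;x0=np.cross([0,0,1.],zc);x0/=np.linalg.norm(x0);y0=np.cross(zc,x0);r=np.radians(roll)
        xc=np.cos(r)*x0+np.sin(r)*y0;C=np.eye(4);C[:3,:3]=np.stack([xc,np.cross(zc,xc),zc],1);C[:3,3]=hole+dist*u
        M=C@np.linalg.inv(T)
        if M[2,3]-max(0,-M[2,2]*.025)<.26: continue
        qq=solver.solve_ik(M[:3,3],M[:3,:3])
        if qq is None: continue
        cost=np.abs(np.array(qq)-read_joint_positions()).max()
        if best is None or cost<best[0]: best=(cost,M,el,az,dist,roll)
print(best and (best[0],best[2:],best[1].round(3).tolist()))
np.save("view.npy",best[1])
E
```

```text
boss 1001 [ 0.50188088 -0.03481216  0.16573722] [-0.03624639  5.79288087] -0.05303834214802426
[[1.0, 0.001, 0.0, 0.0], [-0.001, 0.958, 0.288, -0.074], [-0.0, -0.288, 0.958, -0.117], [0.0, 0.0, 0.0, 1.0]]
(np.float64(0.3568233273611021), (65, 40, 0.28, 330), [[0.903, -0.362, -0.23, 0.555], [-0.373, -0.928, -0.005, -0.092], [-0.211, 0.09, -0.973, 0.297], [0.0, 0.0, 0.0, 1.0]])
```

```bash
python3 - <<'E'
from h import *
p=np.array(read_eef_pos())
env.line_to([p[0],p[1],.32],velocity=.15)
M=np.load("view.npy");env.goto(M[:3,3],M[:3,:3]);shoot("wrist","w8");shoot("top","t8");shoot("side","s8")
for cam in("top","side","wrist"):
    for nm in("snap","banding_wheel","beaker","paddle"):
        print(cam,nm,[(b["point"],round(b["conf"],2)) for b in finder.boxes_of(cam,nm)[:2]])
w=cv2.imread("pics/w8.png");t=lambda n,y,x:cv2.resize(cv2.imread(f"pics/{n}.png")[y:y+150,x:x+200],(400,300),interpolation=cv2.INTER_CUBIC)
cv2.imwrite("pics/c8.png",np.vstack([np.hstack([cv2.resize(w,(400,300)),cv2.resize(w[117:267,156:356],(400,300))]),np.hstack([t("t8",160,250),t("s8",170,200)])]))
print(read_time_s())
E
```

```text
top snap []
top banding_wheel [([149.1, 167.6], 0.83)]
top beaker [([310.9, 144.8], 0.84)]
top paddle [([227.1, 139.2], 0.68)]
side snap []
side banding_wheel [([207.1, 168.5], 0.67)]
side beaker [([334.4, 221.1], 0.91), ([230.0, 255.2], 0.34)]
side paddle [([278.5, 202.2], 0.75)]
wrist snap [([273.3, 252.1], 0.73)]
wrist banding_wheel []
wrist beaker [([424.2, 0.0], 0.53)]
wrist paddle [([266.1, 237.6], 0.55)]
24.6083
```

View pics/c8.png

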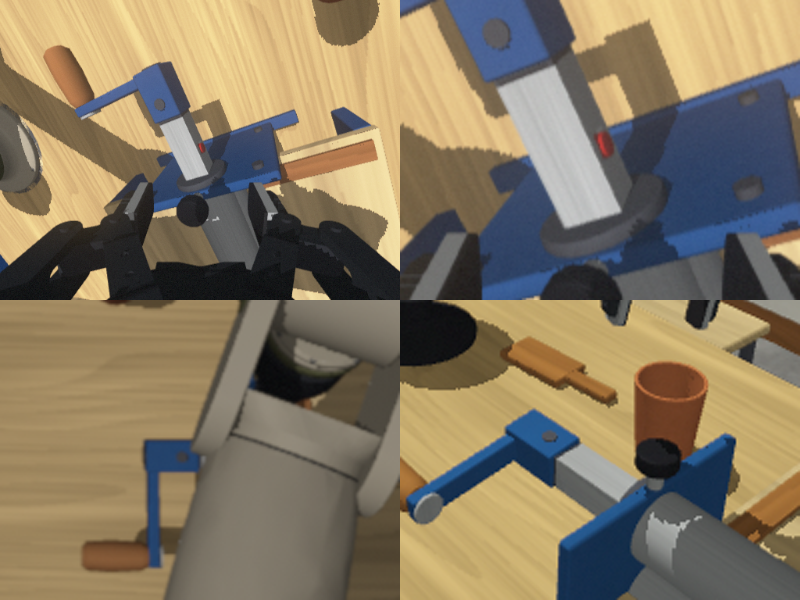

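The red button is standing out through the hole in the socket's side (top right panel, at (605,145)). The shoulder is against the mouth, the crank is level, and the bystanders haven't moved. Handing in.

```bash
python3 - <<'E'
from h import *
print(np.round(read_contact_force(),2));print(workorder.hand_in(),read_time_s())
E
```

```text
[-0.05 -0.01  0.04]
the job is handed in; nothing more can be done
the job is handed in; nothing more can be done
```

The crank is back on the slab roller, pushed fully home, with its button sprung out through the hole in the socket. I handed the job in at about 25 s of the 61 s allowed; the hand-in reports no verdict.

**What I did:** I gripped the spigot over the rear half of the button, which pressed it flush, and started it about 31 mm into the socket. I then let go, took a new hold on the boss at the sag angle (about 5°), levelled the crank and pushed until the shoulder stopped on the mouth.

**Last checks:**
- **Seating:** the shoulder measured level with the mouth (y = −0.053 m for both), and the crank's pitch was about 0°.
- **Button:** the close-up shows the red button standing out through the hole. I did not measure how far it sticks out.
- **Robot:** the arm was clear of everything, with the force on the tool near zero.
- **Bystanders:** the banding wheel, beaker and paddle were found within about 3 pixels of where they started.

**Doubtful readings:**
- One fit of the boss top gave a roll of about 5.8° about the crank's own axis. I did not resolve it; it may be noise in the fit.
- The finder did not see the button from the top or side cameras, only from the wrist camera.

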